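# Run a fingertip along the snap tabs of a glass specimen holder

## Robot

A 6-joint arm with a two-finger parallel gripper is mounted at the origin on the work surface. World frame = base frame: x ahead of the robot, y to its left, z up, the work surface at z = 0. Lengths are in mm, angles in rad, forces in N, time in s.
With the tool pointing down it reaches from about 425 to 950 mm from the base axis. Payload 14.7 kg.
Tool frame: the origin (TCP) lies at the very end of the fingers, on their centre line; the grasp point (between the pads) lies 19 mm behind it; z points along the fingers, y is the line along which they close (so a half turn about z gives the same grasp; the last joint's range is limited). The gripper opens to 85 mm and grips with 20 to 120 N. Pads are 22 mm wide; open, the fingers measure 114 mm over their backs; the gripper's body (76 mm by 85 mm) begins 54 mm behind the grasp point. The pads swing forward as they close: fully open they stand 13 mm farther back than shut.
Start: joints at [-1.364, 0.48, 1.596, -0, 1.065, -0.047], TCP at [163.221, -629.167, 231.297] pointing down, gripper open.
Joint ranges: [-2.75, 2.75], [-0.82, 2.05], [0.23, 2.67], [-1.56, 4.7], [0.09, 2.69], [-2.92, 2.92]. Speed limits (rad/s): [1.89, 1.89, 2.39, 3.01, 3.01, 3.01].

## Interface

Orientations are given as a unit quaternion [x, y, z, w].
In Python, from rig import * gives the robot as it stands.
- The arm moves only by the shell command python3 -m jog 'ROWS' [FORCE]. ROWS is JSON, a list of rows, each an object with "dp": the shift along the tool's x, y, z in cm, a list of three; "rot": the turn, a rotation vector about the tool's x, y, z in degrees, a list of three; "grip": the closure, from 0 (fully open) to 1 (shut). A call has 1 to 12 rows; each row shifts and turns the commanded pose from where the row before left it, along the tool's axes as they then stand; what a row does not reach is not made up. A row lasts 1/12 s, in which the tool goes at most 41.7 mm and 7.16 degrees, less where a joint would pass 70% of its speed; a pose out of reach is approached as far as the arm can. A call is refused whole if a number of a shift passes 4.17 or a number of a turn 7.16, either way. A call with a gripper value outside its range is refused whole. The fingers move at their own pace and stop on an object; FORCE is the grip in N (left out, the last holds). Time passes only in rows, so rows that do not move let the fingers close. It gives the time, the measured TCP pose, the force, the opening and the grip force at its end, in the units of the state.
- get_state(): the state, without advancing time (a new reading comes with each control period).
- snapshot(name): name is "scene" or "top" or "wrist"; returns (picture, depth): 400x640x3 uint8, blue, green, red; 400x640 float32, mm along the optical axis (not along the pixel's ray), 0 where there is no reading.
- calibration(name): a dict with "fx", "fy", "cx", "cy" (pixels), "k1" (the pictures are not rectified: a ray, as slopes to the right and down, at radius r is drawn at 1 + k1 r^2 times it, then the intrinsics apply), "T" (4x4, takes a point from camera to world coordinates). Camera axes: x right, y down, z forward; pixel columns grow to the right and rows downward; lengths in mm; the calibration is good to about 2 mm. A picture is of the moment at which its call begins: read the wrist's pose just before it. calibration takes no time and is no camera call; for the wrist camera it gives the pose at the moment of the call.
- close_job(): hands the job in; it is judged then, once.
Trained networks look in the newest picture that a camera, given by its name, has taken for a name from the list of things; names that differ only in an ending like _2 or _b are one class to them, and where a whole thing is asked for, a point or a joint stands for the part that bears it (a point fixed in the world has none). Each returns a list of dicts, best first, with "p" (0 to 1); they miss things now and then, are a little off and sometimes report something else, mostly with a low value. They report only what shows in the picture. A call takes as long as a camera call.
- recognise(camera, name): "box" ([centre column, centre row, width, height] in pixels, round what is visible of it).
- spot_point(camera, name): "point" ([column, row] in pixels: a listed point, or the origin of a listed thing).
The state is a dict: "t": time; "joint_positions": joint angles; "joint_vel": joint speeds; "tau": joint torques, N m; "ee_pos": TCP position; "orientation": TCP orientation; "ft_force": force on the tool from outside, world axes, zero at the start; "moment": the same for the moment, N m; "gripper_width": finger opening in mm; "grasp_force": force on a finger pad.
Only numpy, scipy, OpenCV 4.12 (cv2) and the standard library are available. Lean on these libraries where they do the work, as an engineer would, in place of code of your own. Each camera call takes 0.05 s, during which the arm holds its last target. There are 200 camera calls.

## Task

Secure the glass disc in its holder: with closed fingertips, run gently along the curved row of five orange tabs, starting at the green cap's end and finishing at the red cap's end, so that each tab in turn is pushed down flush with the grey rim. Do not touch the glass, pick up nothing, leave the two caps and everything else where they are, and finish clear of everything.

Things in the scene. Friction and masses are not known exactly. Their poses are not given: they have to be found in the camera images.
- holder: Fixed white square stage plate, 240 x 240 x 25 mm, with a glass disc in the middle and a grey curved double rim round one side. Origin: centre of its underside; z up; x points to the middle tab. Rim: flat top 45 mm above the bench, radius 66 to 94 mm about z, from -80 to 80 degrees (0 = x, + towards y), with a 14 mm groove (radius 73 to 87 mm) for the tabs, too narrow for closed fingertips to sink in.
- glass: Green glass disc with fine bars, diameter 104 mm, its top 30 mm above the bench, concentric with the holder and inside a dark rim (outer radius 60 mm, 33 mm high). Fragile: not to be touched. Origin: centre of its underside.
- tab0_top (a point): Crest of orange tab 0 (moves with it), at radius 80 mm, -60 degrees about the holder's z (0 = its x, + towards y). Tab: 12 mm wide, 28 mm long along the row, 6 mm flat crest, ramps falling 5.5 mm over 11 mm to both ends, so a fingertip sliding along the row pushes it down. Crest raised: 51 mm above the bench; home: 45 mm, flush with the rim. Crests are 41 mm apart.
- tab0 (a joint): How far tab 0 has been pressed down, m: 0 fully raised, 0.006 home and flush. It is held by friction of about 2.5 N and stays where it is left; no spring. Starts at 0 to 0.001.
- tab1_top (a point): Crest of orange tab 1 (moves with it), at radius 80 mm, -30 degrees about the holder's z (0 = its x, + towards y). Tab: 12 mm wide, 28 mm long along the row, 6 mm flat crest, ramps falling 5.5 mm over 11 mm to both ends, so a fingertip sliding along the row pushes it down. Crest raised: 51 mm above the bench; home: 45 mm, flush with the rim. Crests are 41 mm apart.
- tab1 (a joint): How far tab 1 has been pressed down, m: 0 fully raised, 0.006 home and flush. It is held by friction of about 2.5 N and stays where it is left; no spring. Starts at 0 to 0.001.
- tab2_top (a point): Crest of orange tab 2 (moves with it), at radius 80 mm, 0 degrees about the holder's z (0 = its x, + towards y). Tab: 12 mm wide, 28 mm long along the row, 6 mm flat crest, ramps falling 5.5 mm over 11 mm to both ends, so a fingertip sliding along the row pushes it down. Crest raised: 51 mm above the bench; home: 45 mm, flush with the rim. Crests are 41 mm apart.
- tab2 (a joint): How far tab 2 has been pressed down, m: 0 fully raised, 0.006 home and flush. It is held by friction of about 2.5 N and stays where it is left; no spring. Starts at 0 to 0.001.
- tab3_top (a point): Crest of orange tab 3 (moves with it), at radius 80 mm, 30 degrees about the holder's z (0 = its x, + towards y). Tab: 12 mm wide, 28 mm long along the row, 6 mm flat crest, ramps falling 5.5 mm over 11 mm to both ends, so a fingertip sliding along the row pushes it down. Crest raised: 51 mm above the bench; home: 45 mm, flush with the rim. Crests are 41 mm apart.
- tab3 (a joint): How far tab 3 has been pressed down, m: 0 fully raised, 0.006 home and flush. It is held by friction of about 2.5 N and stays where it is left; no spring. Starts at 0 to 0.001.
- tab4_top (a point): Crest of orange tab 4 (moves with it), at radius 80 mm, 60 degrees about the holder's z (0 = its x, + towards y). Tab: 12 mm wide, 28 mm long along the row, 6 mm flat crest, ramps falling 5.5 mm over 11 mm to both ends, so a fingertip sliding along the row pushes it down. Crest raised: 51 mm above the bench; home: 45 mm, flush with the rim. Crests are 41 mm apart.
- tab4 (a joint): How far tab 4 has been pressed down, m: 0 fully raised, 0.006 home and flush. It is held by friction of about 2.5 N and stays where it is left; no spring. Starts at 0 to 0.001.
- green_cap_center (a point): Centre (8 mm up) of the loose green cap that marks the start of the row: round, 22 mm across, 16 mm high, standing on the white plate just past one end of the row, at radius 80 mm, 95 degrees to one side of the holder's x. The two caps may be either way round.
- red_cap_center (a point): Centre (8 mm up) of the loose red cap that marks the finish of the row: round, 22 mm across, 16 mm high, standing on the white plate just past one end of the row, at radius 80 mm, 95 degrees to one side of the holder's x. The two caps may be either way round.
- loupe: Bystander: black eye loupe, 34 mm diameter, 36 mm high, standing on the white plate near its edge on the side away from the tabs, 90 to 98 mm from the disc's centre towards the holder's -x. Origin: centre of its underside.
- jar: Bystander: closed jar, 60 mm diameter, 85 mm high, on the bench to the robot's left. Origin: centre of its underside.
- dish: Bystander: white dish, 90 mm diameter, 20 mm high, on the bench to the robot's right. Origin: centre of its underside.
- driver: Bystander: screwdriver, 160 mm long, lying on the bench to the robot's right.
- slide_box: Bystander: blue box 85 x 55 x 30 mm, on the bench to the robot's left. Origin: centre of its underside.

How it is judged (in metres and radians):
On the way, in this order (a step that is already met when the one before it is completed fails the run):
1. the first tab counted from the green cap is pressed down flush (((y of green_cap_center in the frame of holder below 0 m and value of joint tab0 above 0.0045 m) or (y of green_cap_center in the frame of holder above 0 m and value of joint tab4 above 0.0045 m))), for 0.05 s.
2. the second tab counted from the green cap is pressed down flush (((y of green_cap_center in the frame of holder below 0 m and value of joint tab1 above 0.0045 m) or (y of green_cap_center in the frame of holder above 0 m and value of joint tab3 above 0.0045 m))), for 0.05 s.
3. the third tab counted from the green cap is pressed down flush (((y of green_cap_center in the frame of holder below 0 m and value of joint tab2 above 0.0045 m) or (y of green_cap_center in the frame of holder above 0 m and value of joint tab2 above 0.0045 m))), for 0.05 s.
4. the fourth tab counted from the green cap is pressed down flush (((y of green_cap_center in the frame of holder below 0 m and value of joint tab3 above 0.0045 m) or (y of green_cap_center in the frame of holder above 0 m and value of joint tab1 above 0.0045 m))), for 0.05 s.
5. the last tab counted from the green cap is pressed down flush (((y of green_cap_center in the frame of holder below 0 m and value of joint tab4 above 0.0045 m) or (y of green_cap_center in the frame of holder above 0 m and value of joint tab0 above 0.0045 m))), for 0.05 s.
At the end, for the whole second after the job is handed in: All five tabs are down to within 1.5 mm of home (joint above 0.0045 m), the two caps are within 10 mm and the other loose things within 20 mm of where they started (value of joint each of tab0, tab1, tab2, tab3, tab4 above 0.0045 m and distance of each of green_cap_center, red_cap_center from where it was at the start of the episode below 0.01 m and distance of each of loupe, jar, dish, driver, slide_box from where it was at the start of the episode below 0.02 m); the robot touches nothing.
It fails at once if the robot touches the glass disc (more than 0.5 N) (contact force between any of the arm, the fingers and glass above 0.5 N).
It fails at once if the holder or a tab is pressed roughly (more than 40 N) (contact force between the fingers and holder above 40 N).
It fails at once if a cap is lifted or shifted by more than 10 mm (distance of any of green_cap_center, red_cap_center from where it was at the start of the episode above 0.01 m).
It fails at once if another loose thing is lifted or shifted by more than 20 mm (distance of any of loupe, jar, dish, driver, slide_box from where it was at the start of the episode above 0.02 m).
It also fails if it takes over 48 s, if anything falls off the work surface, if the arm or the gripper's body presses on something with over 40 N, if the wrist force passes 120 N, or if a joint passes its speed limit or range.

## Working session

There is one attempt and no reset: what is moved stays moved. The work goes in short steps, Python scripts to look and compute and a shell command to move; the robot and the scene stay as the last step left them, time stands still between calls to the robot, and variables do not carry over. Pictures are saved under pics/ and viewed, at most 10 in all, crops included, and the job is handed in when it is done.

```bash
mkdir -p pics; cat > h.py <<'E'
from rig import *
import numpy as np, cv2
def ray(c,uv):
    K=np.array([[c['fx'],0,c['cx']],[0,c['fy'],c['cy']],[0,0,1.]])
    d=(np.array(uv,float)-[c['cx'],c['cy']])/[c['fx'],c['fy']]
    s=d.copy()
    for _ in range(20): s=d/(1+c['k1']*(s@s))
    return s
def onz(c,uv,z):
    s=ray(c,uv);T=np.array(c['T']);v=T[:3,:3]@[s[0],s[1],1];o=T[:3,3]
    return o+v*(z-o[2])/v[2]
E
python3 - <<'E'
from h import *
for n in ("top","scene"):
    p,d=snapshot(n);cv2.imwrite(f"pics/{n}1.png",p)
    c=calibration(n)
    for k,z in [("tab%d_top"%i,50.5) for i in range(5)]+[("green_cap_center",33),("red_cap_center",33),("glass",25),("holder",0),("loupe",25),("jar",0)]:
        r=spot_point(n,k)[:2]
        print(n,k,[(np.round(q['point']),round(q['p'],2),np.round(onz(c,q['point'],z),1)[:2]) for q in r])
print(get_state())
E
```

```text
top tab0_top [(array([369., 167.]), 0.35, array([ 668.5, -132.6]))]
top tab1_top [(array([363., 164.]), 0.46, array([ 678.4, -115.8]))]
top tab2_top [(array([345., 169.]), 0.53, array([661.6, -60.6]))]
top tab3_top [(array([337., 174.]), 0.62, array([645.2, -37.8]))]
top tab4_top [(array([331., 192.]), 0.58, array([592.1, -21. ]))]
top green_cap_center [(array([381., 179.]), 0.39, array([ 637.2, -171.9]))]
top red_cap_center [(array([337., 207.]), 0.44, array([550.3, -40. ]))]
top glass [(array([359., 192.]), 0.92, array([ 597.1, -105.8]))]
top holder [(array([362., 193.]), 0.8, array([ 600.3, -116.2]))]
top loupe [(array([376., 219.]), 0.42, array([ 516.5, -156.5]))]
top jar [(array([197., 254.]), 0.58, array([403.6, 380.1]))]
scene tab0_top [(array([316., 268.]), 0.57, array([ 669.8, -146.3])), (array([333., 264.]), 0.32, array([ 682.8, -105.9]))]
scene tab1_top [(array([333., 262.]), 0.52, array([ 678.5, -102.6]))]
scene tab2_top [(array([340., 252.]), 0.57, array([666.1, -70.8]))]
scene tab3_top [(array([345., 236.]), 0.43, array([635.2, -31.2]))]
scene tab4_top [(array([341., 22
[... 613 characters left out ...]
 1.2, 'joint_positions': array([-1.36360586e+00,  4.80176723e-01,  1.59630785e+00,  1.00122805e-07,
        1.06509428e+00, -4.66190289e-02]), 'joint_vel': array([-0.0001349 ,  0.00130274,  0.00036057, -0.00217289,  0.0021318 ,
       -0.00042577]), 'tau': array([ 4.19162869e-03, -9.50497055e+01, -4.30628693e+01,  2.65375038e-04,
        1.42100205e-03,  1.03077201e-05]), 'ee_pos': array([ 163.21759793, -629.16721976,  231.30873622]), 'orientation': array([9.91958397e-01, 1.26564367e-01, 5.96983141e-07, 6.87366607e-06]), 'ft_force': array([-0.10459049,  0.41397797,  0.37126416]), 'moment': array([-0.02654558,  0.06401235,  0.02591078]), 'grasp_force': 0.0, 'gripper_width': 85.14531234102927}
```

View pics/top1.png

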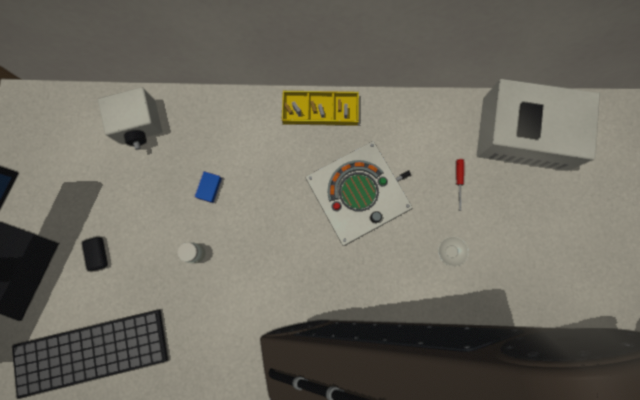

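The top view shows the holder at about (359,192). The tabs arc up and to the left, with the green cap at (382,181) and the red cap at (337,206). That puts holder x at about 33° in the world frame and green on the −y side, so the order is tab0→tab4. Next I'll move above it.

```bash
python3 -m jog '[{"dp":[1.5,-1.1,0],"rot":[0,0,0],"grip":1},{"dp":[3.3,-2.35,0],"rot":[0,0,0],"grip":1},{"dp":[3.3,-2.35,0],"rot":[0,0,0],"grip":1},{"dp":[3.3,-2.35,0],"rot":[0,0,0],"grip":1},{"dp":[3.3,-2.35,0],"rot":[0,0,0],"grip":1},{"dp":[3.3,-2.35,0],"rot":[0,0,0],"grip":1},{"dp":[3.3,-2.35,0],"rot":[0,0,0],"grip":1},{"dp":[3.3,-2.35,0],"rot":[0,0,0],"grip":1},{"dp":[3.3,-2.35,0],"rot":[0,0,0],"grip":1},{"dp":[3.3,-2.35,0],"rot":[0,0,0],"grip":1}]' 20
python3 -m jog '[{"dp":[3.3,-2.35,0],"rot":[0,0,0],"grip":1},{"dp":[3.3,-2.35,0],"rot":[0,0,0],"grip":1},{"dp":[3.3,-2.35,0],"rot":[0,0,0],"grip":1},{"dp":[3.3,-2.35,0],"rot":[0,0,0],"grip":1},{"dp":[3.3,-2.35,0],"rot":[0,0,0],"grip":1},{"dp":[3.3,-2.35,0],"rot":[0,0,0],"grip":1},{"dp":[0,0,0],"rot":[0,0,0],"grip":1},{"dp":[0,0,0],"rot":[0,0,0],"grip":1},{"dp":[0,0,0],"rot":[0,0,0],"grip":1}]'
cat > look.py <<'E'
from h import *
import sys
s=get_state();c=calibration("wrist");p,d=snapshot("wrist");cv2.imwrite(f"pics/{sys.argv[1]}.png",p)
print(s['ee_pos'],s['ft_force'],s['gripper_width'],s['joint_positions'])
P=[];M=[]
for k,z,r,a in [("tab%d_top"%i,50.5,80,-60+30*i) for i in range(5)]+[("green_cap_center",33,80,-95),("red_cap_center",33,80,95),("glass",27,0,0),("loupe",25,0,0)]:
    R=spot_point("wrist",k)[:1]
    for q in R:
        w=onz(c,q['point'],z); print(k,np.round(q['point']),round(q['p'],2),np.round(w,1))
        if k!="loupe" and q['p']>.3: P.append(w[:2]);M.append(r*np.array([np.cos(np.radians(a)),np.sin(np.radians(a))]))
P=np.array(P);M=np.array(M)
A,inl=cv2.estimateAffinePartial2D(M,P,ransacReprojThreshold=4)
print("scale",np.hypot(A[0,0],A[1,0]),"yaw",np.degrees(np.arctan2(A[1,0],A[0,0])),"ctr",A[:,2],inl.ravel())
print(np.round(P-(M@A[:,:2].T+A[:,2]),1).tolist())
E
python3 look.py w1
```

```text
t: 2.03
ee_pos: [410.3, -333.8, 231.6]
orientation: [0.992, 0.126, 0.0, 0.0]
ft_force: [0.9, -1.8, -0.4]
gripper_width: -0.3
grasp_force: 0.0
t: 2.78
ee_pos: [565.3, -149.2, 231.1]
orientation: [0.992, 0.127, -0.0, 0.0]
ft_force: [-0.0, 0.5, 0.2]
gripper_width: -0.0
grasp_force: 0.0
[ 565.34632366 -149.15153393  231.13641595] [-0.0397596   0.45487154  0.18092656] -0.03451148294009763 [-3.09636126e-01  3.89495018e-01  1.74987759e+00 -2.89492989e-04
  1.00268080e+00  1.00651357e+00]
tab0_top [338.  80.] 0.67 [ 667.3 -141.    50.5]
tab1_top [301.  58.] 0.9 [ 678.4 -100.5   50.5]
tab2_top [261.  59.] 0.91 [667.3 -62.8  50.5]
tab3_top [226.  80.] 0.79 [639.5 -33.1  50.5]
tab4_top [207. 113.] 0.79 [603.4 -19.8  50.5]
red_cap_center [214. 160.] 0.7 [552.7 -28.7  33. ]
glass [283. 134.] 0.57 [600.1 -97.2  27. ]
loupe [312. 213.] 0.87 [ 517.9 -152.4   25. ]
scale 0.9751544368443859 yaw 28.16853512898607 ctr [599.87857279 -98.6436494 ] [1 1 1 1 1 0 1]
[[1.2, -1.3], [0.6, 0.7], [-1.4, -1.0], [-1.6, -0.7], [1.0, 0.9], [-4.5, 4.7], [0.2, 1.4]]
```

View pics/w1.png

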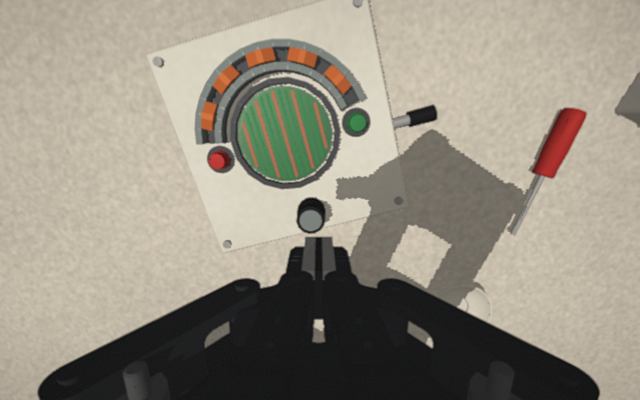

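The wrist view shows the tabs from (337,79) to (208,115), green cap at (356,122) and red cap at (219,159). This confirms the order. I'll refine the holder pose from the colour blobs in the same picture.

```bash
cat > blob.py <<'E'
from h import *
import sys
from scipy.optimize import least_squares
p=cv2.imread(f"pics/{sys.argv[1]}.png");c=calibration("wrist");h=cv2.cvtColor(p,cv2.COLOR_BGR2HSV)
h[:,450:]=0
m=cv2.inRange(h,(5,150,120),(16,255,255)); m=cv2.morphologyEx(m,cv2.MORPH_OPEN,np.ones((3,3)))
n,l,st,ce=cv2.connectedComponentsWithStats(m)
T=[onz(c,ce[i],48.5)[:2] for i in range(1,n) if st[i,4]>100]
g=cv2.inRange(h,(30,60,30),(90,255,255));n,l,st,ce=cv2.connectedComponentsWithStats(g)
G=[(st[i,4],np.round(ce[i]),onz(c,ce[i],35)[:2].round(1)) for i in range(1,n) if st[i,4]>150];print(G)
T=np.array(T)
T=T[[i for i in range(len(T)) if np.linalg.norm(T[i]-[600,-97])<95 and np.linalg.norm(T[i]-[600,-97])>65]]
print(T.round(1))
def f(v):
    a=np.radians(v[2]+np.array([-60,-30,0,30,60])); M=v[:2]+80*np.c_[np.cos(a),np.sin(a)]
    return np.concatenate([(M[np.argmin(np.linalg.norm(M-t,axis=1))]-t) for t in T])
r=least_squares(f,[600,-97,29]);print(r.x,r.fun.round(1))
E
python3 blob.py w1
```

```text
[(np.int32(5514), array([285., 133.]), array([ 602.6, -100.3])), (np.int32(322), array([356., 122.]), array([ 633.7, -172.7]))]
[[ 670.   -61.4]
 [ 680.2 -101.4]
 [ 641.3  -31.9]
 [ 669.2 -140.9]
 [ 601.2  -20.5]]
[ 600.33522474 -100.48586423   29.34926345] [ 0.   0.1  0.1  0.  -0.2  0.2  0.  -0.4  0.   0. ]
```

```bash
python3 -m jog '[{"dp":[2.8,1.06,0],"rot":[0,0,0],"grip":1},{"dp":[2.8,1.06,0],"rot":[0,0,0],"grip":1},{"dp":[2.86,1.06,0],"rot":[0,0,0],"grip":1},{"dp":[0,0,2],"rot":[0,0,-5.76],"grip":1},{"dp":[0,0,2.8],"rot":[0,0,-5.76],"grip":1},{"dp":[0,0,2.8],"rot":[0,0,-5.76],"grip":1},{"dp":[0,0,2.8],"rot":[0,0,-5.76],"grip":1},{"dp":[0,0,2.8],"rot":[0,0,-5.76],"grip":1},{"dp":[0,0,2],"rot":[0,0,0],"grip":1},{"dp":[0,0,1.1],"rot":[0,0,0],"grip":1},{"dp":[0,0,0],"rot":[0,0,0],"grip":1},{"dp":[0,0,0],"rot":[0,0,0],"grip":1}]'
python3 - <<'E'
from h import *
p,d=snapshot("wrist");cv2.imwrite("pics/w2.png",p);c=calibration("wrist");s=get_state()
q=s['ee_pos'];print(q,s['ft_force'],s['orientation'],s['joint_positions'])
e=q[:2]-[600.3,-100.5];print(np.hypot(*e),np.degrees(np.arctan2(e[1],e[0]))-29.3)
h=cv2.cvtColor(p,cv2.COLOR_BGR2HSV);m=cv2.inRange(h,(5,150,120),(16,255,255));m=cv2.morphologyEx(m,cv2.MORPH_OPEN,np.ones((3,3)))
n,l,st,ce=cv2.connectedComponentsWithStats(m)
for i in range(1,n):
    if st[i,4]>100:
        w=onz(c,ce[i],48.5)[:2]-[600.3,-100.5];print(ce[i].round(),st[i,4],np.hypot(*w).round(1),(np.degrees(np.arctan2(w[1],w[0]))-29.3).round(1))
E
```

```text
t: 4.28
ee_pos: [655.6, -158.9, 68.5]
orientation: [0.929, 0.369, -0.0, -0.0]
ft_force: [-0.1, 0.5, 0.3]
gripper_width: 0.1
grasp_force: 0.0
[ 656.23642468 -159.02522263   69.42024072] [-0.17021735  0.52241732  0.75403466] [9.29443306e-01 3.68964357e-01 5.33943267e-04 3.98359048e-04] [-2.82649170e-01  6.91723658e-01  1.65955337e+00  3.67264606e-05
  7.88983536e-01  5.32332097e-01]
80.95730535440711 -75.59564720088105
[201.  98.] 1345 80.3 0.1
[122.  99.] 1337 80.5 29.6
[272. 137.] 1232 80.1 -29.5
[ 62. 140.] 1206 81.0 59.3
[313. 200.] 1036 80.1 -59.0
```

View pics/w2.png

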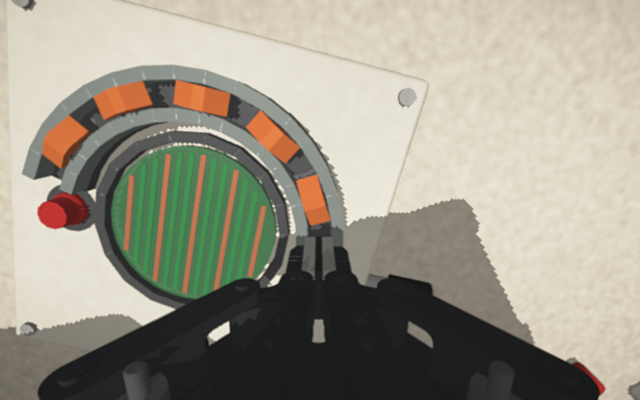

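The fingertips at (318,240) line up with the row just before tab0 at (313,200), and the blob check agrees to about 1 mm. Next I'll descend gently.

```bash
python3 -m jog '[{"dp":[0,0,0.8],"rot":[0,0,0],"grip":1},{"dp":[0,0,0.8],"rot":[0,0,0],"grip":1},{"dp":[0,0,0.3],"rot":[0,0,0],"grip":1},{"dp":[0,0,0.1],"rot":[0,0,0],"grip":1},{"dp":[0,0,0.1],"rot":[0,0,0],"grip":1},{"dp":[0,0,0],"rot":[0,0,0],"grip":1},{"dp":[0,0,0],"rot":[0,0,0],"grip":1}]'; for i in 1 2; do python3 -m jog '[{"dp":[0,0,0.1],"rot":[0,0,0],"grip":1},{"dp":[0,0,0],"rot":[0,0,0],"grip":1},{"dp":[0,0,0],"rot":[0,0,0],"grip":1}]'|egrep "pos|ft"; done
```

```text
t: 4.92
ee_pos: [655.6, -158.8, 47.5]
orientation: [0.929, 0.369, 0.0, 0.0]
ft_force: [-0.5, 0.1, 0.3]
gripper_width: 0.1
grasp_force: 0.0
ee_pos: [655.5, -158.8, 46.4]
ft_force: [-1.0, -0.8, -0.7]
ee_pos: [655.6, -158.8, 45.4]
ft_force: [-0.1, 1.1, 1.6]
```

```bash
for i in 1 2; do python3 -m jog '[{"dp":[0,0,0.05],"rot":[0,0,0],"grip":1},{"dp":[0,0,0],"rot":[0,0,0],"grip":1},{"dp":[0,0,0],"rot":[0,0,0],"grip":1}]'|egrep "pos|ft"; done
```

```text
ee_pos: [655.6, -158.8, 44.9]
ft_force: [-0.4, 0.2, 1.2]
ee_pos: [655.6, -158.8, 44.3]
ft_force: [0.6, 0.4, 3.1]
```

```bash
python3 -m jog '[{"dp":[0.418,-0.011,0],"rot":[0,0,-3],"grip":1},{"dp":[0.418,-0.011,0],"rot":[0,0,-3],"grip":1},{"dp":[0.418,-0.011,0],"rot":[0,0,-3],"grip":1}]'|egrep "pos|ft";  python3 -m jog '[{"dp":[0.418,-0.011,0],"rot":[0,0,-3],"grip":1},{"dp":[0.418,-0.011,0],"rot":[0,0,-3],"grip":1}]'|egrep "pos|ft"; cat > chk.py <<'E'
from h import *
s=get_state();e=s['ee_pos'][:2]-[600.3,-100.5];q=s['orientation']
print(s['t'],np.hypot(*e).round(1),(np.degrees(np.arctan2(e[1],e[0]))-29.3).round(1),"yaw",np.degrees(2*np.arctan2(q[1],q[0]))-119.3,s['ee_pos'][2],s['ft_force'].round(1))
E
python3 chk.py
```

```text
ee_pos: [663.5, -150.2, 44.4]
ft_force: [-2.8, -4.8, 18.4]
ee_pos: [668.7, -143.5, 44.9]
ft_force: [-4.2, -5.9, 10.9]
6.3333 80.7 -61.4 yaw -60.81019986331363 44.92001737410941 [-4.2 -5.9 10.9]
```

```bash
python3 -m jog '[{"dp":[0.279,-0.005,-0.03],"rot":[0,0,-2],"grip":1},{"dp":[0.279,-0.005,0],"rot":[0,0,-2],"grip":1},{"dp":[0.279,-0.005,0],"rot":[0,0,-2],"grip":1},{"dp":[0.279,-0.005,0],"rot":[0,0,-2],"grip":1}]'|egrep "pos|ft";  python3 -m jog '[{"dp":[0.279,-0.005,0],"rot":[0,0,-2],"grip":1},{"dp":[0.279,-0.005,0],"rot":[0,0,-2],"grip":1},{"dp":[0.279,-0.005,0],"rot":[0,0,-2],"grip":1}]'|egrep "pos|ft"; python3 -m jog '[{"dp":[0.279,-0.005,0],"rot":[0,0,-2],"grip":1},{"dp":[0.279,-0.005,0],"rot":[0,0,-2],"grip":1},{"dp":[0.279,-0.005,0],"rot":[0,0,-2],"grip":1}]'|egrep "pos|ft"; python3 chk.py
```

```text
ee_pos: [673.8, -133.2, 44.9]
ft_force: [-2.4, -3.3, 5.4]
ee_pos: [676.6, -124.9, 44.4]
ft_force: [-2.6, -6.6, 0.6]
ee_pos: [678.8, -117.2, 44.6]
ft_force: [0.3, -3.8, 3.0]
7.1667 80.3 -41.3 yaw -40.854477394217085 44.5768060252007 [ 0.3 -3.8  3. ]
```

```bash
python3 -m jog '[{"dp":[0.279,-0.005,0],"rot":[0,0,-2],"grip":1},{"dp":[0.279,-0.005,0],"rot":[0,0,-2],"grip":1},{"dp":[0.279,-0.005,0],"rot":[0,0,-2],"grip":1},{"dp":[0.279,-0.005,0],"rot":[0,0,-2],"grip":1}]'|egrep "pos|ft";  python3 -m jog '[{"dp":[0.279,-0.005,0],"rot":[0,0,-2],"grip":1},{"dp":[0.279,-0.005,0],"rot":[0,0,-2],"grip":1},{"dp":[0.279,-0.005,0],"rot":[0,0,-2],"grip":1},{"dp":[0.279,-0.005,0],"rot":[0,0,-2],"grip":1}]'|egrep "pos|ft"; python3 -m jog '[{"dp":[0.279,-0.005,0],"rot":[0,0,-2],"grip":1},{"dp":[0.279,-0.005,0],"rot":[0,0,-2],"grip":1},{"dp":[0.279,-0.005,0],"rot":[0,0,-2],"grip":1},{"dp":[0.279,-0.005,0],"rot":[0,0,-2],"grip":1}]'|egrep "pos|ft"; python3 chk.py
```

```text
ee_pos: [680.7, -106.3, 45.0]
ft_force: [-0.9, -4.8, 6.0]
ee_pos: [680.6, -95.0, 45.0]
ft_force: [0.1, -4.3, 4.8]
ee_pos: [678.4, -83.5, 44.4]
ft_force: [0.8, -6.3, 1.0]
8.1667 79.9 -17.0 yaw -16.855980316930385 44.42144186308982 [ 0.8 -6.3  1. ]
```

```bash
python3 -m jog '[{"dp":[0.279,-0.003,0],"rot":[0,0,-2],"grip":1},{"dp":[0.279,-0.003,0],"rot":[0,0,-2],"grip":1},{"dp":[0.279,-0.003,0],"rot":[0,0,-2],"grip":1},{"dp":[0.279,-0.003,0],"rot":[0,0,-2],"grip":1},{"dp":[0.279,-0.003,0],"rot":[0,0,-2],"grip":1},{"dp":[0.279,-0.003,0],"rot":[0,0,-2],"grip":1}]'|egrep "pos|ft";  python3 -m jog '[{"dp":[0.279,-0.003,0],"rot":[0,0,-2],"grip":1},{"dp":[0.279,-0.003,0],"rot":[0,0,-2],"grip":1},{"dp":[0.279,-0.003,0],"rot":[0,0,-2],"grip":1},{"dp":[0.279,-0.003,0],"rot":[0,0,-2],"grip":1},{"dp":[0.279,-0.003,0],"rot":[0,0,-2],"grip":1},{"dp":[0.279,-0.003,0],"rot":[0,0,-2],"grip":1}]'|egrep "pos|ft"; python3 chk.py
```

```text
ee_pos: [674.2, -68.1, 45.0]
ft_force: [2.2, -3.8, 5.1]
ee_pos: [665.8, -53.5, 45.0]
ft_force: [2.0, -2.6, 3.9]
9.1667 80.6 6.4 yaw 7.142730640629878 44.978423693348496 [ 2.  -2.6  3.9]
```

```bash
python3 -m jog '[{"dp":[0.279,-0.005,0],"rot":[0,0,-2],"grip":1},{"dp":[0.279,-0.005,0],"rot":[0,0,-2],"grip":1},{"dp":[0.279,-0.005,0],"rot":[0,0,-2],"grip":1},{"dp":[0.279,-0.005,0],"rot":[0,0,-2],"grip":1},{"dp":[0.279,-0.005,0],"rot":[0,0,-2],"grip":1},{"dp":[0.279,-0.005,0],"rot":[0,0,-2],"grip":1}]'|egrep "pos|ft";  python3 -m jog '[{"dp":[0.279,-0.005,0],"rot":[0,0,-2],"grip":1},{"dp":[0.279,-0.005,0],"rot":[0,0,-2],"grip":1},{"dp":[0.279,-0.005,0],"rot":[0,0,-2],"grip":1},{"dp":[0.279,-0.005,0],"rot":[0,0,-2],"grip":1},{"dp":[0.279,-0.005,0],"rot":[0,0,-2],"grip":1},{"dp":[0.279,-0.005,0],"rot":[0,0,-2],"grip":1}]'|egrep "pos|ft"; python3 chk.py
```

```text
ee_pos: [655.0, -41.1, 45.1]
ft_force: [3.7, -2.4, 3.8]
ee_pos: [641.1, -31.3, 45.0]
ft_force: [3.1, -1.5, 4.2]
10.1667 80.4 30.2 yaw 31.142206236626166 45.03831649352692 [ 3.1 -1.5  4.2]
```

```bash
python3 -m jog '[{"dp":[0.279,-0.005,0],"rot":[0,0,-2],"grip":1},{"dp":[0.279,-0.005,0],"rot":[0,0,-2],"grip":1},{"dp":[0.279,-0.005,0],"rot":[0,0,-2],"grip":1},{"dp":[0.279,-0.005,0],"rot":[0,0,-2],"grip":1},{"dp":[0.279,-0.005,0],"rot":[0,0,-2],"grip":1},{"dp":[0.279,-0.005,0],"rot":[0,0,-2],"grip":1},{"dp":[0.279,-0.005,0],"rot":[0,0,-2],"grip":1},{"dp":[0.279,-0.005,0],"rot":[0,0,-2],"grip":1},{"dp":[0.279,-0.005,0],"rot":[0,0,-2],"grip":1}]'|egrep "pos|ft";  python3 -m jog '[{"dp":[0.279,-0.005,0],"rot":[0,0,-2],"grip":1},{"dp":[0.279,-0.005,0],"rot":[0,0,-2],"grip":1},{"dp":[0.279,-0.005,0],"rot":[0,0,-2],"grip":1},{"dp":[0.279,-0.005,0],"rot":[0,0,-2],"grip":1},{"dp":[0.279,-0.005,0],"rot":[0,0,-2],"grip":1},{"dp":[0.279,-0.005,0],"rot":[0,0,-2],"grip":1},{"dp":[0.279,-0.005,0],"rot":[0,0,-2],"grip":1},{"dp":[0.279,-0.005,0],"rot":[0,0,-2],"grip":1},{"dp":[0.279,-0.005,0],"rot":[0,0,-2],"grip":1},{"dp":[0,0,0],"rot":[0,0,0],"grip":1}]'|egrep "pos|ft"; python3 chk.py
```

```text
ee_pos: [618.0, -22.4, 45.1]
ft_force: [4.7, -1.1, 2.7]
ee_pos: [592.3, -21.2, 45.0]
ft_force: [1.1, -0.3, 4.8]
11.75 79.7 66.5 yaw 67.15394044775728 44.96229575336412 [ 1.1 -0.3  4.8]
```

```bash
python3 -m jog '[{"dp":[0,0,-1],"rot":[0,0,0],"grip":1},{"dp":[0,0,-3],"rot":[0,0,0],"grip":1},{"dp":[0,0,-3],"rot":[0,0,0],"grip":1},{"dp":[-2.5,-1,-2.5],"rot":[0,0,0],"grip":1},{"dp":[-2.5,-1,-2.5],"rot":[0,0,0],"grip":1},{"dp":[-2.5,-1,-2.5],"rot":[0,0,0],"grip":1},{"dp":[-3,-1,-1],"rot":[0,0,0],"grip":1},{"dp":[-3,-1,0],"rot":[0,0,0],"grip":1},{"dp":[0,0,0],"rot":[0,0,0],"grip":1},{"dp":[0,0,0],"rot":[0,0,0],"grip":1},{"dp":[0,0,0],"rot":[0,0,0],"grip":1}]'
python3 look.py w3
```

```text
t: 12.67
ee_pos: [730.7, -55.8, 199.2]
orientation: [-0.055, 0.998, 0.0, -0.001]
ft_force: [-0.2, -1.0, -0.4]
gripper_width: -0.0
grasp_force: 0.0
[730.6930822  -55.81935149 199.20032852] [-0.23392527 -1.00891926 -0.36325196] -0.03497477133574611 [-1.17615099e-01  6.27405116e-01  1.41176732e+00  2.65765464e-05
  1.10422249e+00 -1.79855641e+00]
tab0_top [234. 115.] 0.74 [ 671.5 -139.3   50.5]
tab1_top [274. 129.] 0.95 [ 680.3 -101.9   50.5]
tab2_top [318. 122.] 0.76 [669.1 -60.9  50.5]
tab3_top [358.  96.] 0.71 [642.3 -27.7  50.5]
tab4_top [371.  47.] 0.91 [600.4 -21.6  50.5]
green_cap_center [203.  66.] 0.64 [ 630.3 -174.8   33. ]
glass [287.  44.] 0.59 [601.9 -98.2  27. ]
scale 0.9988899279480548 yaw 29.314780836997574 ctr [ 600.21105422 -100.17860478] [1 1 1 0 1 1 1]
[[2.5, 1.7], [0.2, -0.7], [-0.8, 0.2], [1.3, 3.8], [-0.8, -1.4], [-2.8, -1.8], [1.7, 2.0]]
```

View pics/w3.png

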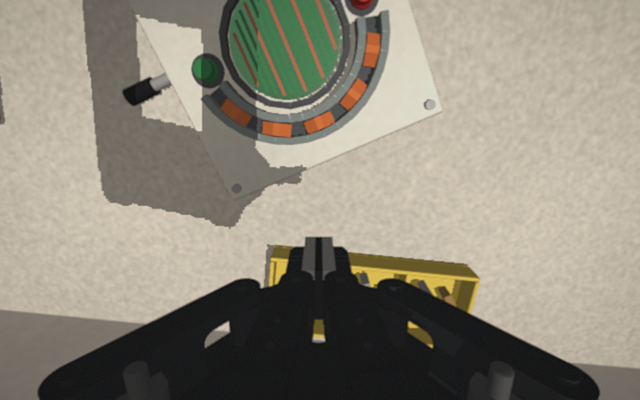

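All five tabs, from (235,112) to (373,48), look flush, and both caps are in place. I'll check the heights by depth, comparing the crests with the rim.

```bash
python3 - <<'E'
from h import *
c=calibration("wrist");p,d=snapshot("wrist");T=np.array(c['T'])
v,u=np.mgrid[0:200,150:430];v=v.ravel();u=u.ravel();z=d[v,u]
W=[]
for a,b,zz in zip(u,v,z):
    s=ray(c,(a,b));W.append(T[:3,:3]@[s[0]*zz,s[1]*zz,zz]+T[:3,3])
W=np.array(W)[z>0];e=W[:,:2]-[600.2,-100.3];r=np.hypot(*e.T);A=(np.degrees(np.arctan2(e[:,1],e[:,0]))-29.3+180)%360-180
for t in (-60,-30,0,30,60):
    k=abs(A-t)<3.; i=k&(abs(r-80)<4); o=k&((abs(r-90.5)<2)|(abs(r-69.5)<2))
    print(t,np.median(W[i,2]).round(2),np.median(W[o,2]).round(2),i.sum(),o.sum())
E
```

```text
-60 46.3 46.17 80 80
-30 46.33 46.44 74 77
0 46.08 46.25 75 77
30 46.37 46.48 83 83
60 46.09 46.28 93 94
```

All five tabs measure flush with the rim, and the arm is clear of everything.

```bash
python3 -c "
from rig import *
print(close_job())"
```

```text
the job is handed in; nothing more can be done
None
```

I pressed all five tabs down in order from the green cap to the red cap, with depth readings showing each within 0.2 mm of the rim, and handed the job in with the arm clear; the hand-in returned no verdict.

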